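# Draw the insert out of a deep calibrator well with a hook tool

## Robot

A 7-joint arm with a two-finger parallel gripper is mounted at the origin on a cart in front of the work surface, level with it; the furniture and walls round the work are solid. World frame = base frame: x ahead of the robot, y to its left, z up, the work surface at z = 0. Lengths are in mm, angles in rad, forces in N, time in s.
With the tool pointing down it reaches from about 400 to 850 mm from the base axis. Payload 4.5 kg.
Tool frame: the origin (TCP) lies between the finger pads; the fingertips stand 25 mm ahead of it and the grasp point (between the pads) lies 6 mm ahead of it; z points along the fingers, y is the line along which they close (so a half turn about z gives the same grasp; the last joint's range is limited). The gripper opens to 88 mm and grips with 3 to 60 N. Pads are 18 mm wide; open, the fingers measure 123 mm over their backs; the gripper's body (75 mm by 187 mm) begins 45 mm behind the grasp point.
Start: joints at [-1.261, 0.689, -0.195, 1.565, 0.157, 0.902, -0.215], TCP at [170.177, 601.407, 263.743] pointing down, gripper open.
Joint ranges: [-3.01, 3.01], [-0.46, 2.08], [-1.47, 1.51], [0.13, 2.56], [-1, 4.14], [0.04, 2.09], [-2.66, 2.66]. Speed limits (rad/s): [2.57, 2.57, 3.14, 3.14, 3.14, 3.14, 3.14].

## Interface

Orientations are given as a unit quaternion [w, x, y, z].
In Python, from rig import state, grab_frame, hand_in gives the robot as it stands. The module is installed in compiled form; this text tells all that it offers.
- The arm moves only by the tool drive_tool, never from a script. Its argument "plan" is a list of rows, each an object with "slide": the shift along the tool's x, y, z in mm, a list of three; "twist": the turn, a rotation vector about the tool's x, y, z in degrees, a list of three; "gripper": the opening, from 0 (shut) to 1 (fully open). In form: [{"slide": [x, y, z], "twist": [wx, wy, wz], "gripper": gripper}, ...]. A call has 1 to 8 rows; each row shifts and turns the commanded pose from where the row before left it, along the tool's axes as they then stand; what a row does not reach is not made up. A row lasts 1/8 s, in which the tool goes at most 62.5 mm and 10.7 degrees, less where a joint would pass 70% of its speed; a pose out of reach is approached as far as the arm can. A call is refused whole if a number of a shift passes 62.5 or a number of a turn 10.7, either way. A call with a gripper value outside its range is refused whole. The fingers move at their own pace and stop on an object; "grip_force" is the grip in N (left out, the last holds). Time passes only in rows, so rows that do not move let the fingers close. It gives the time, the measured TCP pose, the force, the opening and the grip force at its end, in the units of the state.
- state(): the state, without advancing time (a new reading comes with each control period).
- grab_frame(name): name is "scene" or "side" or "wrist"; returns a dict with "frame" (400x640x3 uint8, blue, green, red), "mtx" (3x3 intrinsics, pixels), "distortion" ([k1, k2, p1, p2, k3] as OpenCV has them; the pictures are not rectified), "rvec" (rotation vector, rad) and "tvec" (3), from world to camera coordinates, as OpenCV has them. Camera axes: x right, y down, z forward; pixel columns grow to the right and rows downward; lengths in mm; the calibration is good to about 2 mm. A picture is of the moment at which its call begins. There is no depth.
- hand_in(): hands the job in; it is judged then, once.
The state is a dict: "t": time; "joints": joint angles; "qvel": joint speeds; "tau": joint torques, N m; "position": TCP position; "orientation": TCP orientation; "contact_force": force on the tool from outside, world axes, zero at the start; "moment": the same for the moment, N m; "opening": opening from 0.0 (shut) to 1.0 (fully open); "grip_force": force on a finger pad.
Only numpy, scipy, OpenCV 4.12 (cv2) and the standard library are available. Lean on these libraries where they do the work, as an engineer would, in place of code of your own. Each camera call takes 0.05 s, during which the arm holds its last target. There are 200 camera calls.

## Task

Take the hook tool from its fork stand, hook the wire loop of the metal insert deep in the well of the calibrator, turn the insert anticlockwise until its lugs find the gaps of the keeper ring, and draw it out: feel for the gaps with light pulls, and never force the insert or grip it with the fingers. Set it down softly and flat in the shallow rest dish, unhook the tool and hang it back in the fork of its stand, leaving the loose pot, tube and marker where they are.

Things in the scene. Friction and masses are not known exactly. Their poses are not given: they have to be found in the camera images.
- hook_tool: Loose hook tool, 0.12 kg, upright. Origin: underside of the hook, below the middle of its throat and on the handle's axis, z up. The hook is a 3 mm strip, 20 mm wide in y, bent to a J: floor z = 0 to 3 mm, front lip x = 3.5 to 6.5 up to z = 9, back x = -6.5 to -3.5 up to z = 18; throat 7 mm. A 6 mm shank (to x = -9 below z = 40) rises to the collar.
- tool_collar (a point): Centre of the underside of the tool's square collar (tool z = 112 mm; collar 36 x 36 x 5 mm). Above the collar is the black handle to hold: square, 18 x 18 mm, tool z = 117 to 167 mm, sides parallel to tool x and y.
- fork_stand: Fixed metal stand. Origin on the bench below the seat. Level fork plate 50 mm wide, 8 thick, top at z = 128 mm; slot 14 mm wide at y = 0, open to the stand's -x, from x = -23 to its closed end at x = +20. Upright behind at x = 34 to 46, base 8 high. The tool's shank hangs in the slot, lip to about -x; lift it a little and draw it out to -x.
- fork_seat (a point): Seat of the tool: where the centre of the collar's underside belongs, on top of the fork plate in the slot (stand x = 0, y = 0, z = 128 mm). The tool starts within 4 mm of it.
- calibrator: Fixed white dry-well calibrator, 100 x 100 x 135 mm, origin at the centre of its underside, z up. In its top a round well of 64 mm diameter, 123 mm deep (its floor 12 mm over the bench), upright, at the centre.
- well_mouth (a point): Centre of the mouth, 135 mm over the bench. A keeper ring deep in the well (51 mm inside, its underside 12.5 mm over the floor, 5 thick) has two opposite gaps of 36 degrees for the lugs. Seen from above, the insert must turn anticlockwise by 0.4 to 1.4 rad from its start (differs each time, not measured, good to 0.15 rad) to come free: feel with light pulls.
- insert: Loose disc at the well's bottom, 48 mm wide, 25 high, 0.2 to 0.33 kg, origin under its centre, z up. Two round lugs, 9 mm thick, stick out 6 mm along its x and -x, 7 mm up; they lie under the keeper ring, with 1 mm of lift to spare, and 1.5 mm of sideways play. Touch it only with the tool, below 20 N; its weight is 2 to 3.3 N, so a pull of 6 to 8 N tells that it is held.
- insert_top (a point): Centre of the disc's top (25 mm over the insert's origin), axes as the insert's. On it a rigid upright loop of 4 mm wire in the plane x = 0: posts at y = -18 and +18 mm, feet 9 wide and 2 high, level top bar along y, straight over y = -14 to 14 mm, underside 20 mm up. A hooked bar can twist about 0.15 rad in the hook's throat, so the insert lags the tool by that.
- rest_dish: Fixed grey round dish, 94 mm across, 10 mm high, inner floor 4 mm over the bench and some 80 mm wide; origin at the centre of its underside. The insert is to stand on its floor.
- specimen_pot: Loose bystander: white screw-lid pot, 48 mm across, 83 mm high, origin under its centre.
- sample_tube: Loose bystander: lying sample tube, 100 x 30 mm, with a blue-green cap.
- marker: Loose bystander: white and blue marker pen, 142 mm long, lying.

How it is judged:
By the outcome, as a careful person would: the job done as asked, in the order asked, and still so for the second after the job is handed in, with the robot touching nothing.
It also fails if it takes over 72 s, if anything falls off the work surface, if the arm or the gripper's body presses on something with over 40 N, if the wrist force passes 120 N, or if a joint passes its speed limit or range.

## Working session

There is one attempt and no reset: what is moved stays moved. The work goes in short steps, Python scripts to look and compute and a tool call to move; the robot and the scene stay as the last step left them, time stands still between calls to the robot, and variables do not carry over. Pictures are saved under pics/ and viewed, at most 10 in all, crops included, and the job is handed in when it is done.

Besides the shell and the picture viewer there is one more tool, called after "Emit:" by a JSON object that holds its "op" and its "data", one argument or row to a line. drive_tool: Moves the arm, as the interface text tells. Its arguments: {"type":"object","properties":{"plan":{"type":"array"},"grip_force":{"type":"number"}},"required":["plan"]}

```bash
mkdir -p pics; ls; cat > h.py <<'E'
import numpy as np,cv2,json
from rig import state,grab_frame
def snap(n,f):
    d=grab_frame(n); cv2.imwrite(f'pics/{f}.png',d['frame']); 
    np.savez(f'pics/{f}.npz',**{k:np.array(v) for k,v in d.items()}); return d
def load(f): return dict(np.load(f'pics/{f}.npz'))
def proj(d,P): return cv2.projectPoints(np.array(P,float).reshape(-1,3),np.array(d['rvec'],float),np.array(d['tvec'],float),np.array(d['mtx']),np.array(d['distortion'],float))[0].reshape(-1,2)
def ray(d,uv):
    p=cv2.undistortPoints(np.array(uv,float).reshape(-1,1,2),np.array(d['mtx']),np.array(d['distortion'],float)).reshape(-1,2)
    R=cv2.Rodrigues(np.array(d['rvec'],float))[0]; c=-R.T@np.array(d['tvec'],float).ravel()
    return c,np.c_[p,np.ones(len(p))]@R
def onz(d,uv,z):
    c,r=ray(d,uv); return c+r*((z-c[2])/r[:,2])[:,None]
E
python3 - <<'E'
from h import *
ds=[snap(n,n) for n in('scene','side','wrist')]
im=np.vstack([ds[0]['frame'],ds[1]['frame']]);cv2.imwrite('pics/both.png',cv2.resize(im,(480,600)))
s=state();print(s)
for d in ds: print(ray(d,[[320,200]]))
E
```

```text
pics
{'t': 0.15, 'joints': array([-1.26117564,  0.68980503, -0.19456561,  1.56604519,  0.1573057 ,
        0.90249329, -0.21506403]), 'qvel': array([-0.00094207, -0.00141748, -0.00144951, -0.00296206, -0.000225  ,
       -0.00133295, -0.00153334]), 'tau': array([-2.55398008e-03, -5.27864385e+01, -1.26888368e+00, -1.53587186e+01,
       -5.25449985e-02,  3.89546156e-03,  1.05091931e-04]), 'position': array([170.10829406, 600.97007537, 263.10263548]), 'orientation': array([-5.57454567e-05,  1.37410677e-01,  9.90513929e-01, -6.77103162e-04]), 'contact_force': array([0.90636591, 0.21042296, 0.08778866]), 'moment': array([ 0.01765435,  0.08335614, -0.03627328]), 'grip_force': 0.0, 'opening': 0.9998024431977616}
(array([ 219.96068879, -435.90393826,  442.66025987]), array([[ 0.36386136,  0.85129175, -0.37804033]]))
(array([511.56268229, 990.16436252, 702.77408994]), array([[ 0.01630922, -0.75668373, -0.65363911]]))
(array([ 94.8618161 , 620.67483928, 383.91048623]), array([[ 0.30704675, -0.07578327, -0.94885236]]))
```

View pics/scene.png

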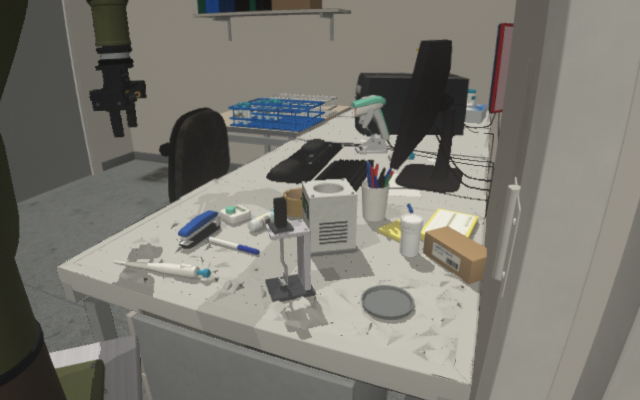

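View pics/side.png

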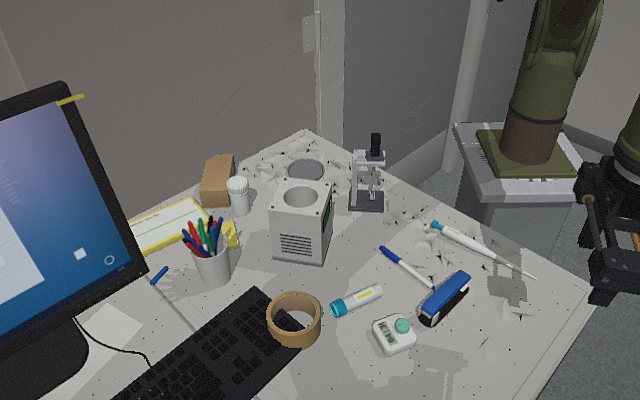

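The scene view shows the stand at (290,250), calibrator top at (328,188) and dish at (388,302). In the side view they are at (368,175), (300,195) and (305,168). I'll enlarge these next.

```bash
python3 - <<'E'
import cv2,numpy as np
a=cv2.imread('pics/scene.png');b=cv2.imread('pics/side.png')
A=cv2.resize(a[170:320,250:450],(800,600),interpolation=cv2.INTER_CUBIC)
B=cv2.resize(b[120:270,225:425],(800,600),interpolation=cv2.INTER_CUBIC)
cv2.imwrite('pics/A.png',A);cv2.imwrite('pics/B.png',B)
E
```

```text
(no output)
```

View pics/A.png

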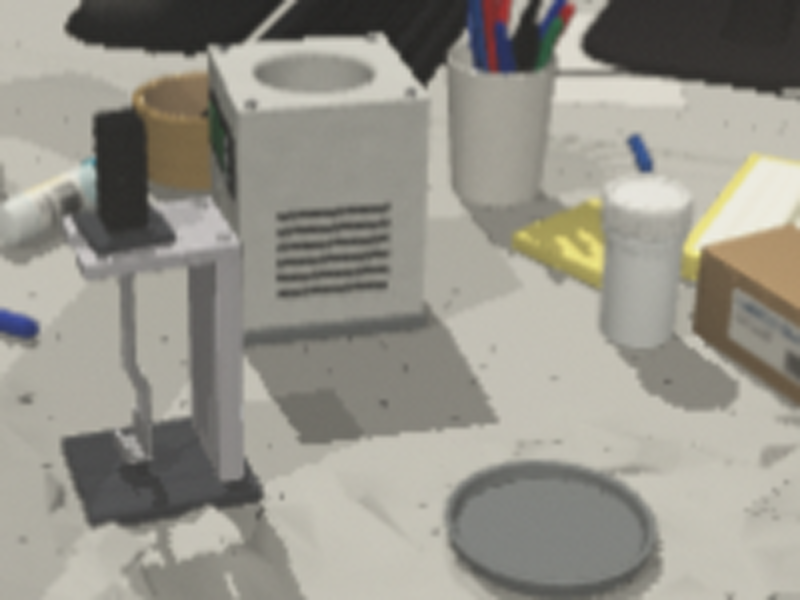

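View pics/B.png

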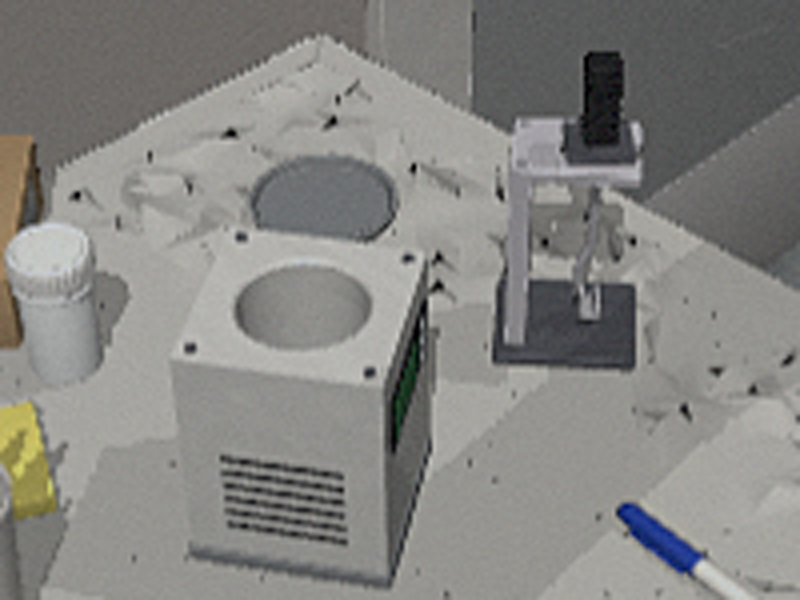

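Enlarged, scene (A) has the calibrator top corners near (210,45), (380,38), (428,97) and (243,107), with the handle top at (118,112). In side (B), the mouth spans u 236–371, v 263–348, and the handle top is at (603,55). The stand's upright is on the +x side.

```bash
cat > m.py <<'E'
from h import *
A=load('scene');B=load('side')
a=lambda p:np.array(p,float)/4+[250,170]-.4
b=lambda p:np.array(p,float)/4+[225,120]-.4
def tri(pa,pb):
    c1,r1=ray(A,a([pa]));c2,r2=ray(B,b([pb]));r1,r2=r1[0],r2[0]
    s=np.linalg.lstsq(np.c_[r1,-r2],c2-c1,rcond=None)[0]
    p,q=c1+s[0]*r1,c2+s[1]*r2; return ((p+q)/2).round(1),np.linalg.norm(p-q).round(1)
np.set_printoptions(suppress=True,precision=1)
def el(d,pts,z):
    P=onz(d,pts,z)[:,:2]; (c,s,_)=cv2.minAreaRect(P.astype(np.float32)); return P
print('calA',onz(A,a([[210,45],[380,38],[428,97],[243,107]]),135))
print('calB',onz(B,b([[172,362],[385,382],[428,262],[228,232]]),135))
print('mouthA',onz(A,a([[253,73],[375,73],[314,50],[314,95]]),135))
print('mouthB',onz(B,b([[236,306],[371,306],[303,263],[303,348]]),135))
print('dishA rim',onz(A,a([[447,522],[655,525],[545,460],[545,592]]),10))
print('dishB',onz(B,b([[250,200],[397,200],[323,155],[323,242]]),10))
print('handle top',tri([120,112],[603,55]),'bot',tri([122,228],[602,145]))
print('plateA',onz(A,a([[236,235],[65,215],[82,265]]),128))
print('plateB',onz(B,b([[515,120],[641,122],[641,165],[515,160]]),128))
print('baseB',onz(B,b([[500,283],[636,283],[636,345],[493,345]]),8))
print('baseA',onz(A,a([[65,437],[95,512],[262,485]]),8))
print('pot',tri([645,190],[48,240]))
E
python3 m.py
```

```text
calA [[523.9 376.  135. ]
 [615.6 348.9 135. ]
 [597.7 257.7 135. ]
 [505.9 282.5 135. ]]
calB [[621.  359.6 135. ]
 [524.  374.3 135. ]
 [503.6 289.2 135. ]
 [602.  264.1 135. ]]
mouthA [[529.  325.5 135. ]
 [588.3 299.8 135. ]
 [573.4 345.5 135. ]
 [545.5 283.4 135. ]]
mouthB [[594.4 320.6 135. ]
 [530.8 321.6 135. ]
 [564.  289.  135. ]
 [561.6 350.8 135. ]]
dishA rim [[520.7  85.1  10. ]
 [602.5  46.   10. ]
 [585.1 109.2  10. ]
 [534.5  26.1  10. ]]
dishB [[610.6  72.5  10. ]
 [520.1  74.1  10. ]
 [567.   26.   10. ]
 [564.3 114.9  10. ]]
handle top (array([412.1, 183.9, 183.8]), np.float64(2.0)) bot (array([410.4, 185.5, 129.1]), np.float64(0.3))
plateA [[453.9 161.7 128. ]
 [391.7 210.3 128. ]
 [384.6 160.7 128. ]]
plateB [[455.1 159.9 128. ]
 [387.6 163.  128. ]
 [391.6 202.1 128. ]
 [456.9 196.6 128. ]]
baseB [[460.1 152.5   8. ]
 [381.1 153.7   8. ]
 [386.4 208.    8. ]
 [466.4 206.8   8. ]]
baseA [[387.5 219.1   8. ]
 [382.6 155.7   8. ]
 [458.6 145.9   8. ]]
pot (array([703.9, 208.5,  85.5]), np.float64(5.1))
```

Emit:
{"op": "drive_tool", "data": {
  "plan": [
    {"slide": [-30,-20,0],"twist": [0,0,0],"gripper": 1},
    {"slide": [-40,-20,0],"twist": [0,0,0],"gripper": 1},
    {"slide": [-45,-20,0],"twist": [0,0,0],"gripper": 1},
    {"slide": [-45,-20,0],"twist": [0,0,0],"gripper": 1},
    {"slide": [-45,-20,0],"twist": [0,0,0],"gripper": 1},
    {"slide": [-45,-20,0],"twist": [0,0,0],"gripper": 1},
    {"slide": [-45,-15,0],"twist": [0,0,0],"gripper": 1},
    {"slide": [-45,-15,0],"twist": [0,0,0],"gripper": 1}
  ]
}}

```text
t: 1.15
position: [457.5, 363.4, 263.6]
orientation: [-0.0, 0.137, 0.991, -0.0]
contact_force: [0.1, -0.2, 0.6]
opening: 1.0
grip_force: 0.0
```

```bash
cat >> h.py <<'E'
from scipy.spatial.transform import Rotation as Ro
np.set_printoptions(suppress=True,precision=3)
def rot(s): q=s['orientation']; return Ro.from_quat([q[1],q[2],q[3],q[0]])
def rep():
    s=state(); R=rot(s).as_matrix(); print('t',round(s['t'],2),'p',s['position'].round(1),'yawx',np.degrees(np.arctan2(R[1,0],R[0,0])).round(2),'z',R[:,2].round(3),'F',s['contact_force'].round(2),'M',s['moment'].round(2),'j',s['joints'].round(2),'op',round(float(s['opening']),3),'gf',s['grip_force']); return s,R
def go(P):
    s,R=rep(); print('slide to',P,R.T@(np.array(P,float)-s['position']))
E
python3 - <<'E'
from h import *
A=load('scene');B=load('side')
print('cup base/monitor base',onz(A,[[375,218],[430,180]],0), onz(B,[[212,283]],0))
go([637,298,263])
s,R=rep();W=load('wrist');c,r=ray(W,[[320,200],[320,0],[320,399],[0,200]]);print(r)
E
```

```text
cup base/monitor base [[ 727.158  392.805    0.   ]
 [1039.31   576.482    0.   ]] [[735.584 417.928   0.   ]]
t 1.15 p [457.5 363.4 263.6] yawx 164.2 z [-0. -0. -1.] F [ 0.13 -0.17  0.63] M [ 0.05 -0.07  0.  ] j [-0.61  0.64 -0.24  1.69  0.19  0.84  0.36] op 1.0 gf 0.0
slide to [637, 298, 263] [-190.473  -14.036    0.5  ]
t 1.15 p [457.5 363.4 263.6] yawx 164.2 z [-0. -0. -1.] F [ 0.13 -0.17  0.63] M [ 0.05 -0.07  0.  ] j [-0.61  0.64 -0.24  1.69  0.19  0.84  0.36] op 1.0 gf 0.0
[[ 0.307 -0.076 -0.949]
 [-0.291  0.093 -1.146]
 [ 0.904 -0.244 -0.752]
 [ 0.01  -1.13  -0.947]]
```

Emit:
{"op": "drive_tool", "data": {
  "plan": [
    {"slide": [-45,-4,0],"twist": [0,0,0],"gripper": 1},
    {"slide": [-50,-4,0],"twist": [0,0,0],"gripper": 1},
    {"slide": [-50,-4,0],"twist": [0,0,0],"gripper": 1},
    {"slide": [-30,-2,0],"twist": [0,0,0],"gripper": 1},
    {"slide": [-15,0,0],"twist": [0,0,0],"gripper": 1},
    {"slide": [0,0,0],"twist": [0,0,0],"gripper": 1}
  ]
}}

```text
t: 1.9
position: [636.3, 298.1, 262.9]
orientation: [-0.0, 0.139, 0.99, -0.0]
contact_force: [-0.2, 1.8, -0.3]
opening: 0.999
grip_force: 0.0
```

```bash
python3 - <<'E'
from h import *
rep();d=snap('wrist','w1');print(proj(d,[[561.5,318,135],[561.5,318,37],[561.5,318,57],[411,184,130]]))
u,v=proj(d,[[561.5,318,80]])[0];u=int(u);v=int(v);print(u,v)
cr=d['frame'][max(0,v-75):v+75,u-75:u+75];print(cr.shape)
c=cv2.createCLAHE(2,(2,2));cr=cv2.resize(cr,None,fx=4,fy=4,interpolation=cv2.INTER_CUBIC)
cv2.imwrite('pics/w1c.png',np.clip(cr*1.3,0,255))
E
```

```text
t 1.9 p [636.3 298.1 262.9] yawx 164.08 z [-0.    -0.001 -1.   ] F [-0.23  1.77 -0.27] M [ 0.01  0.02 -0.03] j [-0.39  0.81 -0.24  1.3   0.2   1.06  0.64] op 0.999 gf 0.0
[[316.607  97.057]
 [316.566  96.892]
 [316.572  96.918]
 [ 83.026 -50.68 ]]
316 96
(150, 150, 3)[ WARN:0@2.687] global loadsave.cpp:1063 imwrite_ Unsupported depth image for selected encoder is fallbacked to CV_8U.
```

View pics/w1c.png

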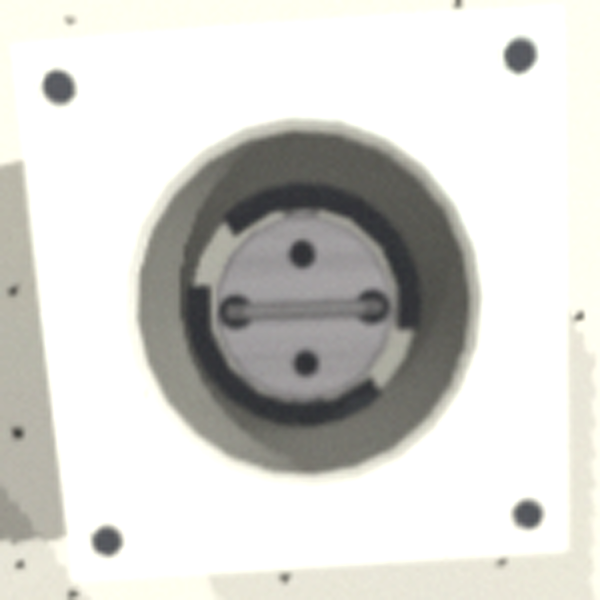

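The well is clear: bar posts at crop (236,312) and (373,305), and keeper gaps at about (215,255) and (390,357). The required turn looks like roughly 1.0 rad anticlockwise.

```bash
python3 - <<'E'
from h import *
d=load('w1')
px=lambda p:(np.array(p,float)+.5)/4-.5+[316-75,96-75]
an=lambda v:np.degrees(np.arctan2(v[1],v[0]))
b=onz(d,px([[236,312],[373,305]]),55);print('bar',b,an(b[1]-b[0]),np.linalg.norm(b[1]-b[0]),b.mean(0))
b=onz(d,px([[223,310],[388,304]]),55)
m=onz(d,px([[137,300],[481,300],[308,118],[308,473]]),135);print('mouth',m)
m=m[:,:2]; c=np.array([(m[0,0]+m[1,0])/2,(m[0,1]+m[1,1])/2]);print(c,(m[2]+m[3])/2)
g=onz(d,px([[231,226],[200,285],[405,330],[375,385]]),29.5)[:,:2]
for cc in (c,(m[2]+m[3])/2,g.mean(0)): print(cc,[an(x-cc).round(1) for x in g])
print(onz(d,px([[302,255],[306,363],[217,308],[394,308]]),37))
s=state();R=rot(s).as_matrix();cw,r=ray(d,[[320,200]]);print('cam in tool',R.T@(cw-s['position']),R.T@r[0])
E
```

```text
bar [[558.41  301.166  55.   ]
 [566.206 334.72   55.   ]] 76.9193493668596 34.447881883469144 [562.308 317.943  55.   ]
mouth [[551.726 287.825 135.   ]
 [569.62  350.647 135.   ]
 [529.672 327.836 135.   ]
 [592.201 310.094 135.   ]]
[560.673 319.236] [560.936 318.965]
[560.673 319.236] [np.float64(-149.3), np.float64(-114.0), np.float64(58.0), np.float64(24.0)]
[560.936 318.965] [np.float64(-150.0), np.float64(-114.7), np.float64(58.8), np.float64(24.7)]
[561.983 317.808] [np.float64(-153.1), np.float64(-117.6), np.float64(61.8), np.float64(27.7)]
[[549.183 321.027  37.   ]
 [576.056 314.479  37.   ]
 [555.893 295.7    37.   ]
 [568.741 340.791  37.   ]]
cam in tool [  76.507   -2.125 -120.649] [-0.317  0.011  0.949]
```

Emit:
{"op": "drive_tool", "data": {
  "plan": [
    {"slide": [20,-30,-7],"twist": [0,0,0],"gripper": 1},
    {"slide": [30,-45,-10],"twist": [0,0,0],"gripper": 1},
    {"slide": [30,-45,-10],"twist": [0,0,0],"gripper": 1},
    {"slide": [20,-35,-5],"twist": [0,0,0],"gripper": 1},
    {"slide": [8,-16,-5],"twist": [0,0,0],"gripper": 1},
    {"slide": [0,0,0],"twist": [0,0,0],"gripper": 1}
  ]
}}

```text
t: 2.7
position: [484.9, 164.3, 301.4]
orientation: [0.001, 0.137, 0.991, 0.0]
contact_force: [0.1, 0.6, -0.1]
opening: 0.999
grip_force: 0.0
```

```bash
python3 - <<'E'
from h import *
rep();d=snap('wrist','w2');print(proj(d,[[411,184,130],[563,69,10]]))
u,v=map(int,proj(d,[[415,184,140]])[0]);y0,x0=max(0,v-75),u-100;print(x0,y0)
cr=d['frame'][y0:y0+150,x0:x0+200]
cv2.imwrite('pics/w2c.png',cv2.resize(cr,None,fx=4,fy=4,interpolation=cv2.INTER_CUBIC))
E
```

```text
t 2.7 p [484.9 164.3 301.4] yawx 164.2 z [ 0.001  0.001 -1.   ] F [ 0.08  0.62 -0.12] M [ 0.04 -0.   -0.04] j [-0.24  0.5  -0.28  1.85  0.18  0.82  0.69] op 0.999 gf 0.0
[[316.489  97.723]
 [267.67  227.439]]
217 27
```

View pics/w2c.png

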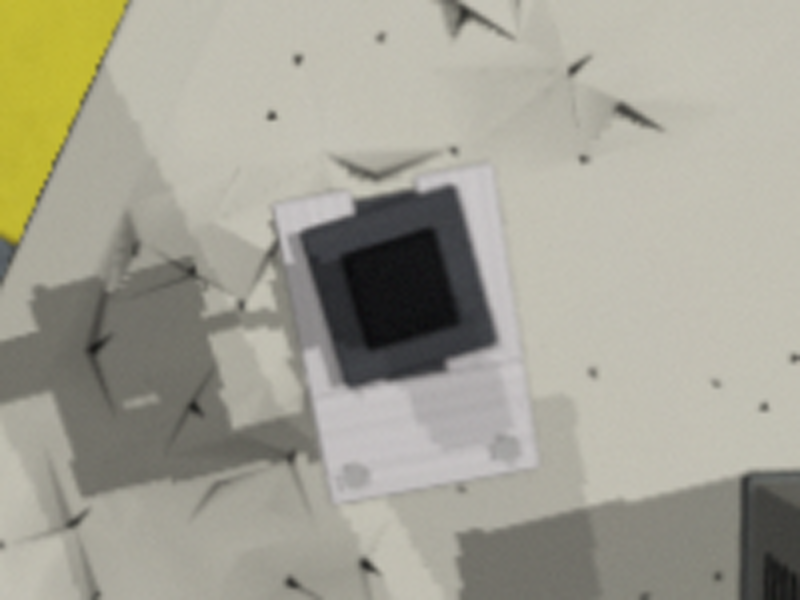

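The wrist view from above has plate corners at crop (273,203), (493,162), (538,467) and (333,502). The collar corners are (302,235), (457,183), (497,345) and (348,385), and the handle top is centred near (401,288).

```bash
python3 - <<'E'
from h import *
d=load('w2')
px=lambda p:(np.array(p,float)+.5)/4-.5+[217,27]
an=lambda v:np.degrees(np.arctan2(v[1],v[0])).round(1)
for n,z,p in(('plate',128,[[273,203],[493,162],[538,467],[333,502]]),('collar',133,[[302,235],[457,183],[497,345],[348,385]]),('handle',183,[[342,255],[434,229],[460,320],[370,350]])):
    q=onz(d,px(p),z)[:,:2]; print(n,q.round(1).tolist(),'c',q.mean(0),'front mid',q[:2].mean(0),[an(q[(i+1)%4]-q[i]) for i in range(4)],[np.linalg.norm(q[(i+1)%4]-q[i]).round(1) for i in range(4)])
print('slot front',onz(d,px([[352,197],[416,183]]),128))
im=d['frame'];cv2.imwrite('pics/w2s.png',im)
# dish: gray circle fit
hsv=cv2.cvtColor(im,cv2.COLOR_BGR2GRAY); u,v=proj(d,[[563,69,10]])[0]
print(hsv[int(v)-70:int(v)+71:10,int(u)], hsv[int(v),int(u)-80:int(u)+81:10])
E
```

```text
plate [[386.6, 161.8], [391.6, 210.8], [459.3, 204.0], [454.2, 155.5]] c [422.928 183.052] front mid [389.073 186.329] [np.float64(84.2), np.float64(-5.7), np.float64(-96.0), np.float64(174.7)] [np.float64(49.2), np.float64(68.1), np.float64(48.8), np.float64(67.9)]
collar [[395.1, 166.3], [393.9, 201.8], [429.5, 201.5], [428.9, 166.9]] c [411.849 184.108] front mid [394.514 184.048] [np.float64(91.9), np.float64(-0.5), np.float64(-91.0), np.float64(-179.1)] [np.float64(35.5), np.float64(35.6), np.float64(34.6), np.float64(33.8)]
handle [[402.9, 175.3], [403.1, 192.6], [419.8, 193.0], [420.5, 175.5]] c [411.595 184.118] front mid [403.011 183.975] [np.float64(89.4), np.float64(1.3), np.float64(-87.7), np.float64(-179.3)] [np.float64(17.3), np.float64(16.7), np.float64(17.5), np.float64(17.6)]
slot front [[390.188 178.992 128.   ]
 [391.21  193.38  128.   ]]
[165 165 165 168 123 106 107 119 116 120 127 186 186 160 181] [187 189 183 177 188 118 118 119 119 103 105  79 161 161 171 119 180]
```

Emit:
{"op": "drive_tool", "data": {
  "plan": [
    {"slide": [25,0,15],"twist": [0,0,0],"gripper": 1},
    {"slide": [35,-1,25],"twist": [0,0,0],"gripper": 1},
    {"slide": [15.8,0,25],"twist": [0,0,0],"gripper": 1},
    {"slide": [0,0,5],"twist": [0,0,-8],"gripper": 1},
    {"slide": [0,0,0],"twist": [0,0,-7.8],"gripper": 1},
    {"slide": [0,0,0],"twist": [0,0,0],"gripper": 1}
  ]
}}

```text
t: 3.5
position: [412.7, 185.6, 230.2]
orientation: [0.0, 0.0, 1.0, 0.001]
contact_force: [-0.3, -0.0, -0.2]
opening: 1.0
grip_force: 0.0
```

```bash
python3 -c "
from h import *
go([411.7,184.1,166])"
```

```text
t 3.5 p [412.7 185.6 230.2] yawx 179.99 z [ 0.     0.002 -1.   ] F [-0.26 -0.04 -0.21] M [ 0.07 -0.02  0.02] j [-0.31  0.54 -0.32  2.1   0.32  0.55  0.71] op 1.0 gf 0.0
slide to [411.7, 184.1, 166] [ 0.983 -1.583 64.19 ]
```

Emit:
{"op": "drive_tool", "data": {
  "plan": [
    {"slide": [1,-1.6,20],"twist": [0,0,0],"gripper": 1},
    {"slide": [0,0,24],"twist": [0,0,0],"gripper": 0.5},
    {"slide": [0,0,20],"twist": [0,0,0],"gripper": 0.3},
    {"slide": [0,0,0],"twist": [0,0,0],"gripper": 0.3},
    {"slide": [0,0,0],"twist": [0,0,0],"gripper": 0.1},
    {"slide": [0,0,0],"twist": [0,0,0],"gripper": 0.1},
    {"slide": [0,0,0],"twist": [0,0,0],"gripper": 0.1},
    {"slide": [0,0,0],"twist": [0,0,0],"gripper": 0.1}
  ],
  "grip_force": 40
}}

```text
t: 4.5
position: [411.1, 182.5, 167.1]
orientation: [0.0, 0.0, 1.0, 0.0]
contact_force: [-0.1, 1.8, -0.1]
opening: 0.229
grip_force: 0.7
```

```bash
python3 -c "
from h import *
rep()"
```

```text
t 4.5 p [411.1 182.5 167.1] yawx 179.99 z [ 0.001  0.001 -1.   ] F [-0.09  1.77 -0.14] M [ 0.31 -0.01  0.02] j [-0.38  0.65 -0.23  2.17  0.4   0.36  0.63] op 0.229 gf 0.671577356661146
```

Emit:
{"op": "drive_tool", "data": {
  "plan": [
    {"slide": [0,0.5,0],"twist": [0,0,0],"gripper": 0},
    {"slide": [0,0,0],"twist": [0,0,0],"gripper": 0},
    {"slide": [0,0,0],"twist": [0,0,0],"gripper": 0}
  ]
}}

```text
t: 4.88
position: [411.1, 182.8, 167.0]
orientation: [0.0, 0.0, 1.0, 0.0]
contact_force: [0.3, -0.7, 5.5]
opening: 0.198
grip_force: 40.0
```

```bash
python3 -c "
from h import *
rep()"
```

```text
t 4.88 p [411.1 182.8 167. ] yawx 179.99 z [ 0.001  0.    -1.   ] F [ 0.29 -0.72  5.47] M [-0.02 -0.01  0.  ] j [-0.38  0.65 -0.23  2.17  0.4   0.36  0.63] op 0.198 gf 40.0025025452851
```

Emit:
{"op": "drive_tool", "data": {
  "plan": [
    {"slide": [0,0,-4],"twist": [0,0,0],"gripper": 0},
    {"slide": [0,0,-4],"twist": [0,0,0],"gripper": 0},
    {"slide": [0,0,0],"twist": [0,0,0],"gripper": 0},
    {"slide": [10,1,0],"twist": [0,0,0],"gripper": 0},
    {"slide": [15,1.5,0],"twist": [0,0,0],"gripper": 0},
    {"slide": [14,1.4,0],"twist": [0,0,0],"gripper": 0},
    {"slide": [6,0.6,0],"twist": [0,0,0],"gripper": 0},
    {"slide": [0,0,0],"twist": [0,0,0],"gripper": 0}
  ]
}}

```text
t: 5.88
position: [365.3, 187.4, 174.8]
orientation: [-0.0, -0.001, 1.0, -0.0]
contact_force: [0.3, 0.1, -0.5]
opening: 0.204
grip_force: 40.0
```

```bash
python3 -c "
from h import *
rep()"
```

```text
t 5.88 p [365.3 187.4 174.8] yawx -179.94 z [-0. -0. -1.] F [ 0.32  0.12 -0.49] M [ 0.05 -0.03 -0.01] j [-0.46  0.61 -0.2   2.27  0.4   0.29  0.56] op 0.204 gf 39.99469895758011
```

Emit:
{"op": "drive_tool", "data": {
  "plan": [
    {"slide": [0,0,-25],"twist": [0,0,0],"gripper": 0},
    {"slide": [0,0,-50],"twist": [0,0,0],"gripper": 0},
    {"slide": [0,0,-50],"twist": [0,0,0],"gripper": 0},
    {"slide": [-20,12,-25],"twist": [0,0,0],"gripper": 0},
    {"slide": [-50,30,0],"twist": [0,0,0],"gripper": 0},
    {"slide": [-55,34,0],"twist": [0,0,0],"gripper": 0},
    {"slide": [-50,30,0],"twist": [0,0,0],"gripper": 0},
    {"slide": [-33.7,21.8,0],"twist": [0,0,6],"gripper": 0}
  ]
}}

```text
t: 6.88
position: [575.1, 314.3, 324.0]
orientation: [0.0, 0.054, 0.999, 0.0]
contact_force: [0.8, -0.3, -1.3]
opening: 0.198
grip_force: 40.0
```

Emit:
{"op": "drive_tool", "data": {
  "plan": [
    {"slide": [0,0,0],"twist": [0,0,7],"gripper": 0},
    {"slide": [0,0,0],"twist": [0,0,0],"gripper": 0},
    {"slide": [0,0,0],"twist": [0,0,0],"gripper": 0}
  ]
}}

```text
t: 7.25
position: [572.5, 313.4, 324.7]
orientation: [-0.0, 0.112, 0.994, -0.0]
contact_force: [-0.1, -0.2, -1.2]
opening: 0.202
grip_force: 40.0
```

```bash
python3 - <<'E'
from h import *
go([574,315.2,300])
d=snap('scene','s3');e=snap('side','e3')
s=state();p=s['position']
c=[]
for d in (d,e):
    u,v=map(int,proj(d,[p+[0,0,-60]])[0]); c.append(cv2.resize(d['frame'][max(0,v-75):max(0,v-75)+150,u-50:u+50],(400,600),interpolation=cv2.INTER_CUBIC)); print(u-50,max(0,v-75))
cv2.imwrite('pics/c3.png',np.hstack(c))
E
```

```text
t 7.25 p [572.5 313.4 324.7] yawx 167.1 z [-0. -0. -1.] F [-0.06 -0.17 -1.22] M [-0.01  0.04  0.01] j [-0.41  0.68 -0.3   1.39  0.21  1.1   0.6 ] op 0.202 gf 40.0005422369577
slide to [574, 315.2, 300] [-1.09   2.109 24.661]
284 51
241 60
```

View pics/c3.png

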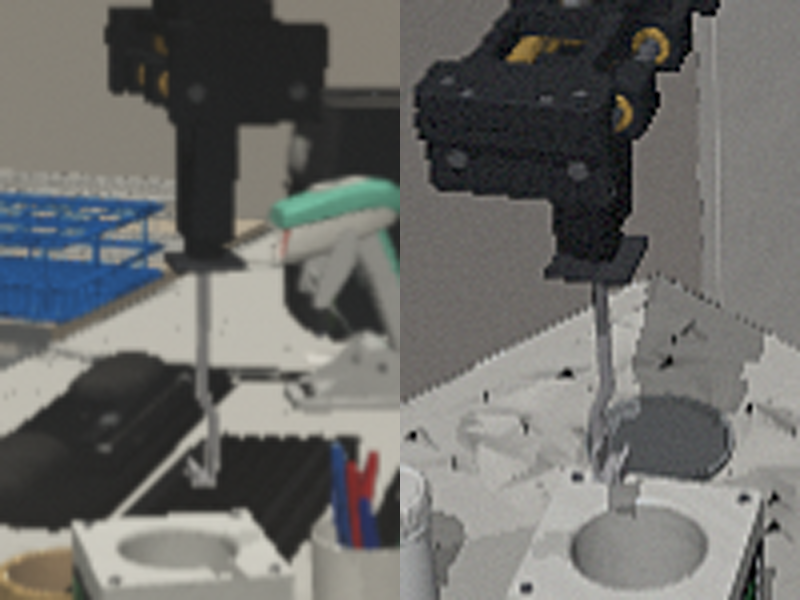

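The tool hangs upright above the well, with its collar level and the hook at crop (205,475) in the scene half. I'll descend alongside the bar now.

Emit:
{"op": "drive_tool", "data": {
  "plan": [
    {"slide": [-1.1,2.1,5],"twist": [0,0,0],"gripper": 0},
    {"slide": [0,0,20],"twist": [0,0,0],"gripper": 0},
    {"slide": [0,0,25],"twist": [0,0,0],"gripper": 0},
    {"slide": [0,0,25],"twist": [0,0,0],"gripper": 0},
    {"slide": [0,0,15],"twist": [0,0,0],"gripper": 0},
    {"slide": [0,0,5],"twist": [0,0,0],"gripper": 0},
    {"slide": [0,0,0],"twist": [0,0,0],"gripper": 0}
  ]
}}

```text
t: 8.22
position: [574.4, 315.9, 230.0]
orientation: [0.0, 0.113, 0.994, 0.0]
contact_force: [-0.3, -0.1, -1.9]
opening: 0.199
grip_force: 40.0
```

```bash
python3 -c "
from h import *
go([574,315.2,193])"
```

```text
t 8.22 p [574.4 315.9 230. ] yawx 167.0 z [ 0.  0. -1.] F [-0.34 -0.09 -1.86] M [ 0.   -0.01 -0.  ] j [-0.42  0.78 -0.28  1.5   0.25  0.9   0.56] op 0.199 gf 40.000629336118436
slide to [574, 315.2, 193] [ 0.289 -0.791 37.028]
```

Emit:
{"op": "drive_tool", "data": {
  "plan": [
    {"slide": [0,-0.5,8],"twist": [0,0,0],"gripper": 0},
    {"slide": [0,0,10],"twist": [0,0,0],"gripper": 0},
    {"slide": [0,0,10],"twist": [0,0,0],"gripper": 0},
    {"slide": [0,0,7],"twist": [0,0,0],"gripper": 0},
    {"slide": [0,0,2],"twist": [0,0,0],"gripper": 0},
    {"slide": [0,0,0],"twist": [0,0,0],"gripper": 0}
  ]
}}

```text
t: 8.98
position: [574.1, 315.3, 192.7]
orientation: [-0.0, 0.113, 0.994, 0.0]
contact_force: [-0.0, 0.2, -0.6]
opening: 0.2
grip_force: 40.0
```

```bash
python3 -c "
from h import *
go([562.3,317.9,193])"
```

```text
t 8.97 p [574.1 315.3 192.7] yawx 167.0 z [ 0.  0. -1.] F [-0.    0.21 -0.6 ] M [-0.    0.02 -0.02] j [-0.43  0.82 -0.27  1.53  0.27  0.83  0.54] op 0.2 gf 40.000604172510066
slide to [562.3, 317.9, 193] [12.106 -0.146 -0.341]
```

Emit:
{"op": "drive_tool", "data": {
  "plan": [
    {"slide": [4,0,0],"twist": [0,0,0],"gripper": 0},
    {"slide": [4,0,0],"twist": [0,0,0],"gripper": 0},
    {"slide": [4,0,0],"twist": [0,0,0],"gripper": 0},
    {"slide": [0,0,0],"twist": [0,0,0],"gripper": 0}
  ]
}}

```text
t: 9.48
position: [561.9, 318.2, 192.9]
orientation: [-0.0, 0.113, 0.994, 0.0]
contact_force: [0.6, -0.2, -1.3]
opening: 0.197
grip_force: 40.0
```

Emit:
{"op": "drive_tool", "data": {
  "plan": [
    {"slide": [0,0,-4],"twist": [0,0,0],"gripper": 0},
    {"slide": [0,0,-4],"twist": [0,0,0],"gripper": 0},
    {"slide": [0,0,-2],"twist": [0,0,0],"gripper": 0},
    {"slide": [0,0,0],"twist": [0,0,0],"gripper": 0}
  ]
}}

```text
t: 9.98
position: [562.6, 318.0, 203.0]
orientation: [0.0, 0.113, 0.994, 0.0]
contact_force: [-0.4, -0.2, -1.7]
opening: 0.199
grip_force: 40.0
```

```bash
python3 -c "
from h import *
rep()"
```

```text
t 9.97 p [562.6 318.  203. ] yawx 166.99 z [ 0.  0. -1.] F [-0.38 -0.22 -1.74] M [0.01 0.01 0.02] j [-0.44  0.79 -0.27  1.55  0.26  0.83  0.53] op 0.199 gf 40.0004602894478
```

Emit:
{"op": "drive_tool", "data": {
  "plan": [
    {"slide": [0,0,-1],"twist": [0,0,0],"gripper": 0},
    {"slide": [0,0,-1],"twist": [0,0,0],"gripper": 0},
    {"slide": [0,0,0],"twist": [0,0,0],"gripper": 0}
  ]
}}

```text
t: 10.35
position: [562.4, 318.0, 204.8]
orientation: [0.0, 0.113, 0.994, 0.0]
contact_force: [-0.3, 0.2, -1.0]
opening: 0.201
grip_force: 40.0
```

Emit:
{"op": "drive_tool", "data": {
  "plan": [
    {"slide": [0,0,-1],"twist": [0,0,0],"gripper": 0},
    {"slide": [0,0,0],"twist": [0,0,0],"gripper": 0}
  ]
}}

```text
t: 10.6
position: [562.1, 317.5, 205.3]
orientation: [-0.0, 0.113, 0.994, -0.0]
contact_force: [0.8, -1.6, -3.8]
opening: 0.204
grip_force: 40.0
```

Emit:
{"op": "drive_tool", "data": {
  "plan": [
    {"slide": [0,0,-0.8],"twist": [0,0,0],"gripper": 0},
    {"slide": [0,0,0],"twist": [0,0,0],"gripper": 0}
  ]
}}

```text
t: 10.85
position: [562.2, 317.9, 206.3]
orientation: [-0.0, 0.113, 0.994, -0.0]
contact_force: [0.4, -1.2, -3.6]
opening: 0.2
grip_force: 40.0
```

Emit:
{"op": "drive_tool", "data": {
  "plan": [
    {"slide": [0,0,1.6],"twist": [0,0,0],"gripper": 0},
    {"slide": [0,0,0],"twist": [0,0,-4],"gripper": 0},
    {"slide": [0,0,0],"twist": [0,0,-4],"gripper": 0},
    {"slide": [0,0,0],"twist": [0,0,-4],"gripper": 0},
    {"slide": [0,0,0],"twist": [0,0,-4],"gripper": 0},
    {"slide": [0,0,0],"twist": [0,0,-4],"gripper": 0},
    {"slide": [0,0,0],"twist": [0,0,0],"gripper": 0}
  ]
}}

```text
t: 11.72
position: [562.7, 318.1, 205.3]
orientation: [0.0, -0.061, 0.998, 0.0]
contact_force: [1.1, 0.6, -2.1]
opening: 0.203
grip_force: 40.0
```

```bash
python3 -c "
from h import *
rep()"
```

```text
t 11.72 p [562.7 318.1 205.3] yawx -173.05 z [ 0.001  0.001 -1.   ] F [ 1.12  0.61 -2.12] M [ 0.06  0.01 -0.04] j [-0.39  0.8  -0.37  1.55  0.35  0.86  0.8 ] op 0.203 gf 39.99950008252199
```

Emit:
{"op": "drive_tool", "data": {
  "plan": [
    {"slide": [0,0,0],"twist": [0,0,-4],"gripper": 0},
    {"slide": [0,0,0],"twist": [0,0,-5],"gripper": 0},
    {"slide": [0,0,0],"twist": [0,0,-5],"gripper": 0},
    {"slide": [0,0,0],"twist": [0,0,-5],"gripper": 0},
    {"slide": [0,0,0],"twist": [0,0,-5],"gripper": 0},
    {"slide": [0,0,0],"twist": [0,0,0],"gripper": 0},
    {"slide": [0,0,-1.8],"twist": [0,0,0],"gripper": 0},
    {"slide": [0,0,0],"twist": [0,0,0],"gripper": 0}
  ]
}}

```text
t: 12.72
position: [562.2, 317.6, 206.4]
orientation: [-0.0, -0.267, 0.964, -0.0]
contact_force: [0.1, 0.1, -5.0]
opening: 0.201
grip_force: 40.0
```

```bash
python3 -c "
from h import *
rep()"
```

```text
t 12.72 p [562.2 317.6 206.4] yawx -149.06 z [-0.001 -0.001 -1.   ] F [ 0.08  0.11 -5.01] M [ 0.02 -0.01  0.01] j [-0.33  0.82 -0.49  1.54  0.45  0.9   1.14] op 0.201 gf 39.997653781720146
```

Emit:
{"op": "drive_tool", "data": {
  "plan": [
    {"slide": [0,0,-0.6],"twist": [0,0,0],"gripper": 0},
    {"slide": [0,0,0],"twist": [0,0,0],"gripper": 0}
  ]
}}

```text
t: 12.98
position: [562.1, 317.5, 206.6]
orientation: [-0.001, -0.267, 0.964, -0.0]
contact_force: [-0.3, -0.2, -8.7]
opening: 0.201
grip_force: 40.0
```

Emit:
{"op": "drive_tool", "data": {
  "plan": [
    {"slide": [0,0,2.2],"twist": [0,0,0],"gripper": 0},
    {"slide": [0,0,0],"twist": [0,0,-4],"gripper": 0},
    {"slide": [0,0,0],"twist": [0,0,-5],"gripper": 0},
    {"slide": [0,0,0],"twist": [0,0,-4],"gripper": 0},
    {"slide": [0,0,0],"twist": [0,0,-4],"gripper": 0},
    {"slide": [0,0,0],"twist": [0,0,-4],"gripper": 0},
    {"slide": [0,0,-1.5],"twist": [0,0,0],"gripper": 0},
    {"slide": [0,0,0],"twist": [0,0,0],"gripper": 0}
  ]
}}

```text
t: 13.98
position: [562.6, 318.1, 207.0]
orientation: [0.0, -0.438, 0.899, 0.0]
contact_force: [-0.0, -1.1, -4.5]
opening: 0.2
grip_force: 40.0
```

Emit:
{"op": "drive_tool", "data": {
  "plan": [
    {"slide": [0,0,-0.8],"twist": [0,0,0],"gripper": 0},
    {"slide": [0,0,0],"twist": [0,0,0],"gripper": 0}
  ]
}}

```text
t: 14.22
position: [562.5, 318.0, 207.6]
orientation: [0.0, -0.438, 0.899, 0.0]
contact_force: [-0.1, -1.1, -5.0]
opening: 0.197
grip_force: 40.0
```

```bash
python3 -c "
from h import *
rep()"
```

```text
t 14.22 p [562.5 318.  207.6] yawx -128.01 z [ 0.  0. -1.] F [-0.1  -1.05 -4.98] M [ 0.04  0.04 -0.01] j [-0.28  0.83 -0.59  1.54  0.54  0.93  1.44] op 0.197 gf 40.001726885111566
```

At 44° the pull read 8.7 N, so the insert was held. At 65° it rises freely, so I'll continue up gently.

Emit:
{"op": "drive_tool", "data": {
  "plan": [
    {"slide": [0,0,-1],"twist": [0,0,0],"gripper": 0},
    {"slide": [0,0,-1],"twist": [0,0,0],"gripper": 0},
    {"slide": [0,0,0],"twist": [0,0,0],"gripper": 0}
  ]
}}

```text
t: 14.6
position: [562.5, 318.0, 209.6]
orientation: [0.0, -0.438, 0.899, 0.0]
contact_force: [-0.4, -0.1, -4.6]
opening: 0.2
grip_force: 40.0
```

Emit:
{"op": "drive_tool", "data": {
  "plan": [
    {"slide": [0,0,-1.5],"twist": [0,0,0],"gripper": 0},
    {"slide": [0,0,-1.5],"twist": [0,0,0],"gripper": 0},
    {"slide": [0,0,0],"twist": [0,0,0],"gripper": 0}
  ]
}}

```text
t: 14.98
position: [562.5, 318.0, 212.6]
orientation: [0.0, -0.438, 0.899, 0.0]
contact_force: [-0.3, -0.0, -5.2]
opening: 0.197
grip_force: 40.0
```

Emit:
{"op": "drive_tool", "data": {
  "plan": [
    {"slide": [0,0,-2],"twist": [0,0,0],"gripper": 0},
    {"slide": [0,0,-2],"twist": [0,0,0],"gripper": 0},
    {"slide": [0,0,0],"twist": [0,0,0],"gripper": 0}
  ]
}}

```text
t: 15.35
position: [562.5, 318.0, 216.7]
orientation: [0.0, -0.438, 0.899, 0.0]
contact_force: [0.2, 0.5, -4.5]
opening: 0.2
grip_force: 40.0
```

Emit:
{"op": "drive_tool", "data": {
  "plan": [
    {"slide": [0,0,-3],"twist": [0,0,0],"gripper": 0},
    {"slide": [0,0,-3],"twist": [0,0,0],"gripper": 0},
    {"slide": [0,0,-3],"twist": [0,0,0],"gripper": 0},
    {"slide": [0,0,-4],"twist": [0,0,0],"gripper": 0},
    {"slide": [0,0,-5],"twist": [0,0,0],"gripper": 0},
    {"slide": [0,0,-6],"twist": [0,0,0],"gripper": 0},
    {"slide": [0,0,-6],"twist": [0,0,0],"gripper": 0},
    {"slide": [0,0,-6],"twist": [0,0,0],"gripper": 0}
  ]
}}

```text
t: 16.35
position: [562.4, 318.0, 252.9]
orientation: [0.0, -0.438, 0.899, 0.0]
contact_force: [-0.4, 0.1, -5.2]
opening: 0.201
grip_force: 40.0
```

Emit:
{"op": "drive_tool", "data": {
  "plan": [
    {"slide": [0,0,-8],"twist": [0,0,0],"gripper": 0},
    {"slide": [0,0,-12],"twist": [0,0,0],"gripper": 0},
    {"slide": [0,0,-18],"twist": [0,0,0],"gripper": 0},
    {"slide": [0,0,-20],"twist": [0,0,0],"gripper": 0},
    {"slide": [0,0,-20],"twist": [0,0,0],"gripper": 0},
    {"slide": [0,0,-18],"twist": [0,0,0],"gripper": 0},
    {"slide": [0,0,-10],"twist": [0,0,0],"gripper": 0},
    {"slide": [0,0,-4],"twist": [0,0,0],"gripper": 0}
  ]
}}

```text
t: 17.35
position: [562.4, 318.1, 363.4]
orientation: [0.001, -0.438, 0.899, 0.0]
contact_force: [0.2, -0.3, -5.2]
opening: 0.199
grip_force: 40.0
```

```bash
python3 - <<'E'
from h import *
go([563,69.5,362])
d=snap('scene','s4')
s=state();p=s['position']
u,v=map(int,proj(d,[p+[0,0,-150]])[0]); cv2.imwrite('pics/c4.png',cv2.resize(d['frame'][v-75:v+75,u-50:u+50],(400,600),interpolation=cv2.INTER_CUBIC))
# dish centre from w2: fit ellipse on rim threshold
e=load('w2');g=cv2.cvtColor(e['frame'],cv2.COLOR_BGR2GRAY);
u,v=proj(e,[[563,69.5,4]])[0]
m=((g>95)&(g<140)).astype(np.uint8);n,L,st,c=cv2.connectedComponentsWithStats(cv2.morphologyEx(m,cv2.MORPH_OPEN,np.ones((3,3))))
k=L[int(v)-15,int(u)];print(k,st[k],c[k],onz(e,[c[k]],5))
E
```

```text
t 17.35 p [562.4 318.1 363.4] yawx -128.0 z [ 0.001  0.001 -1.   ] F [ 0.24 -0.3  -5.21] M [ 0.08  0.04 -0.02] j [-0.26  0.68 -0.65  1.34  0.42  1.25  1.55] op 0.199 gf 40.0016072631297
slide to [563, 69.5, 362] [ 195.542 -153.47     1.181]
156 [ 235  197   61   56 2555] [265.554 225.506] [[561.168  65.628   5.   ]]
```

View pics/c4.png

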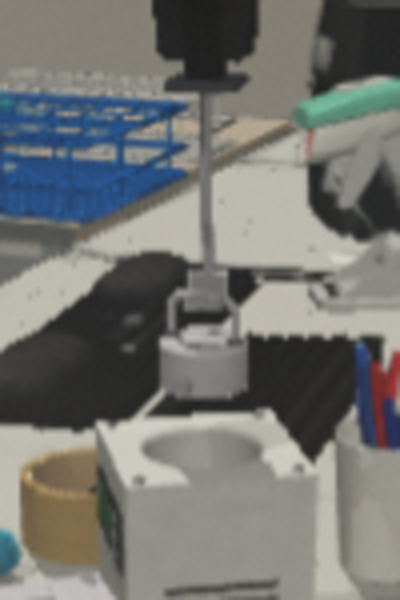

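The insert hangs level on the hook, clear above the calibrator. Moving to the dish.

Emit:
{"op": "drive_tool", "data": {
  "plan": [
    {"slide": [6,-5,0],"twist": [0,0,0],"gripper": 0},
    {"slide": [14,-11,0],"twist": [0,0,0],"gripper": 0},
    {"slide": [20,-16,0],"twist": [0,0,0],"gripper": 0},
    {"slide": [24,-19,0],"twist": [0,0,0],"gripper": 0},
    {"slide": [26,-20,0],"twist": [0,0,0],"gripper": 0},
    {"slide": [26,-20,0],"twist": [0,0,5],"gripper": 0},
    {"slide": [26,-20,0],"twist": [0,0,0],"gripper": 0},
    {"slide": [22,-17,0],"twist": [0,0,0],"gripper": 0}
  ]
}}

```text
t: 18.4
position: [556.5, 106.6, 362.0]
orientation: [-0.001, -0.398, 0.918, -0.001]
contact_force: [-0.6, -0.9, -3.8]
opening: 0.201
grip_force: 40.0
```

Emit:
{"op": "drive_tool", "data": {
  "plan": [
    {"slide": [16,-13,0],"twist": [0,0,0],"gripper": 0},
    {"slide": [10,-8,0],"twist": [0,0,0],"gripper": 0},
    {"slide": [4,-3,6],"twist": [0,0,0],"gripper": 0},
    {"slide": [0,0,15],"twist": [0,0,0],"gripper": 0},
    {"slide": [0,0,20],"twist": [0,0,0],"gripper": 0},
    {"slide": [0,0,20],"twist": [0,0,0],"gripper": 0},
    {"slide": [0,0,20],"twist": [0,0,0],"gripper": 0},
    {"slide": [0,0,12],"twist": [0,0,0],"gripper": 0}
  ]
}}

```text
t: 19.4
position: [553.3, 72.8, 267.6]
orientation: [-0.001, -0.4, 0.917, 0.001]
contact_force: [-0.2, 0.6, -4.1]
opening: 0.201
grip_force: 40.0
```

```bash
python3 - <<'E'
from h import *
go([563,68.5,205])
E
```

```text
t 19.4 p [553.3  72.8 267.6] yawx -132.89 z [-0.002  0.    -1.   ] F [-0.16  0.57 -4.14] M [ 0.02  0.1  -0.02] j [ 0.15  0.65 -0.62  1.75  0.47  0.89  1.72] op 0.201 gf 39.99782467721161
slide to [563, 68.5, 205] [ -3.579 -10.152  62.526]
```

Emit:
{"op": "drive_tool", "data": {
  "plan": [
    {"slide": [-1.6,-5,8],"twist": [0,0,0],"gripper": 0},
    {"slide": [-2,-5,14],"twist": [0,0,0],"gripper": 0},
    {"slide": [0,0,16],"twist": [0,0,0],"gripper": 0},
    {"slide": [0,0,14],"twist": [0,0,0],"gripper": 0},
    {"slide": [0,0,8],"twist": [0,0,0],"gripper": 0},
    {"slide": [0,0,3],"twist": [0,0,0],"gripper": 0},
    {"slide": [0,0,0],"twist": [0,0,0],"gripper": 0}
  ]
}}

```text
t: 20.27
position: [564.0, 67.8, 206.5]
orientation: [0.0, -0.399, 0.917, 0.0]
contact_force: [0.8, 0.1, -4.3]
opening: 0.199
grip_force: 40.0
```

Emit:
{"op": "drive_tool", "data": {
  "plan": [
    {"slide": [0,0,1.5],"twist": [0,0,0],"gripper": 0},
    {"slide": [0,0,1.5],"twist": [0,0,0],"gripper": 0},
    {"slide": [0,0,1.5],"twist": [0,0,0],"gripper": 0},
    {"slide": [0,0,1],"twist": [0,0,0],"gripper": 0},
    {"slide": [0,0,0],"twist": [0,0,0],"gripper": 0}
  ]
}}

```text
t: 20.9
position: [563.8, 67.6, 200.8]
orientation: [-0.0, -0.399, 0.917, 0.0]
contact_force: [0.2, 0.4, -3.9]
opening: 0.198
grip_force: 40.0
```

```bash
python3 - <<'E'
from h import *
go([563,68.5,196])
E
```

```text
t 20.9 p [563.8  67.6 200.8] yawx -133.0 z [-0.  0. -1.] F [ 0.18  0.39 -3.95] M [0.03 0.07 0.05] j [ 0.12  0.75 -0.56  1.79  0.55  0.76  1.67] op 0.198 gf 39.99686917555664
slide to [563, 68.5, 196] [-0.089  1.204  4.815]
```

Emit:
{"op": "drive_tool", "data": {
  "plan": [
    {"slide": [0,0,1],"twist": [0,0,0],"gripper": 0},
    {"slide": [0,0,1],"twist": [0,0,0],"gripper": 0},
    {"slide": [0,0,1],"twist": [0,0,0],"gripper": 0},
    {"slide": [0,0,1],"twist": [0,0,0],"gripper": 0},
    {"slide": [0,0,0],"twist": [0,0,0],"gripper": 0}
  ]
}}

```text
t: 21.52
position: [564.1, 67.7, 197.2]
orientation: [0.0, -0.399, 0.917, -0.0]
contact_force: [0.2, 0.6, -2.4]
opening: 0.204
grip_force: 40.0
```

Emit:
{"op": "drive_tool", "data": {
  "plan": [
    {"slide": [0,0,1],"twist": [0,0,0],"gripper": 0},
    {"slide": [0,0,1],"twist": [0,0,0],"gripper": 0},
    {"slide": [0,0,0],"twist": [0,0,0],"gripper": 0}
  ]
}}

```text
t: 21.9
position: [564.0, 67.7, 194.9]
orientation: [0.0, -0.399, 0.917, 0.0]
contact_force: [-0.5, 0.6, -0.8]
opening: 0.201
grip_force: 40.0
```

Emit:
{"op": "drive_tool", "data": {
  "plan": [
    {"slide": [0,0,2.5],"twist": [0,0,0],"gripper": 0},
    {"slide": [0,0,2.5],"twist": [0,0,0],"gripper": 0},
    {"slide": [0,0,2.5],"twist": [0,0,0],"gripper": 0},
    {"slide": [0,0,2],"twist": [0,0,0],"gripper": 0},
    {"slide": [0,0,0],"twist": [0,0,0],"gripper": 0}
  ]
}}

```text
t: 22.52
position: [563.9, 67.7, 185.2]
orientation: [-0.0, -0.399, 0.917, 0.0]
contact_force: [-0.1, 0.3, -0.8]
opening: 0.204
grip_force: 40.0
```

Emit:
{"op": "drive_tool", "data": {
  "plan": [
    {"slide": [-2,0,0],"twist": [0,0,0],"gripper": 0},
    {"slide": [-2,0,0],"twist": [0,0,0],"gripper": 0},
    {"slide": [0,0,0],"twist": [0,0,0],"gripper": 0}
  ]
}}

```text
t: 22.9
position: [566.8, 70.8, 185.5]
orientation: [0.0, -0.399, 0.917, 0.0]
contact_force: [0.1, -0.6, -2.3]
opening: 0.194
grip_force: 40.0
```

```bash
python3 -c "
from h import *
rep()"
```

```text
t 22.9 p [566.8  70.8 185.5] yawx -132.99 z [ 0.  0. -1.] F [ 0.13 -0.55 -2.34] M [0.1  0.06 0.01] j [ 0.11  0.77 -0.55  1.79  0.57  0.74  1.65] op 0.194 gf 40.00040091244955
```

Free so far; I'll finish unhooking and rise.

Emit:
{"op": "drive_tool", "data": {
  "plan": [
    {"slide": [-3,0,0],"twist": [0,0,0],"gripper": 0},
    {"slide": [-3,0,0],"twist": [0,0,0],"gripper": 0},
    {"slide": [-2.5,0,0],"twist": [0,0,0],"gripper": 0},
    {"slide": [0,0,0],"twist": [0,0,0],"gripper": 0}
  ]
}}

```text
t: 23.4
position: [572.5, 77.1, 185.4]
orientation: [0.0, -0.399, 0.917, 0.0]
contact_force: [0.9, -0.1, -0.1]
opening: 0.202
grip_force: 40.0
```

Emit:
{"op": "drive_tool", "data": {
  "plan": [
    {"slide": [0,0,-4],"twist": [0,0,0],"gripper": 0},
    {"slide": [0,0,-4],"twist": [0,0,0],"gripper": 0},
    {"slide": [0,0,-4],"twist": [0,0,0],"gripper": 0},
    {"slide": [0,0,-4],"twist": [0,0,0],"gripper": 0},
    {"slide": [0,0,0],"twist": [0,0,0],"gripper": 0}
  ]
}}

```text
t: 24.02
position: [572.6, 76.8, 201.8]
orientation: [0.0, -0.399, 0.917, -0.0]
contact_force: [-0.9, -0.8, -1.3]
opening: 0.204
grip_force: 40.0
```

```bash
python3 -c "
from h import *
rep()"
```

```text
t 24.02 p [572.6  76.8 201.8] yawx -133.01 z [ 0.001  0.    -1.   ] F [-0.91 -0.85 -1.33] M [0.   0.01 0.06] j [ 0.11  0.76 -0.56  1.76  0.54  0.78  1.67] op 0.204 gf 40.00056235145166
```

Emit:
{"op": "drive_tool", "data": {
  "plan": [
    {"slide": [0,0,-15],"twist": [0,0,0],"gripper": 0},
    {"slide": [0,0,-25],"twist": [0,0,0],"gripper": 0},
    {"slide": [0,0,-25],"twist": [0,0,9],"gripper": 0},
    {"slide": [0,0,-25],"twist": [0,0,9],"gripper": 0},
    {"slide": [0,0,-20],"twist": [0,0,9],"gripper": 0},
    {"slide": [0,0,-10],"twist": [0,0,9],"gripper": 0},
    {"slide": [0,0,0],"twist": [0,0,9],"gripper": 0},
    {"slide": [0,0,0],"twist": [0,0,6],"gripper": 0}
  ]
}}

```text
t: 25.02
position: [572.3, 77.1, 322.6]
orientation: [0.0, 0.037, 0.999, 0.0]
contact_force: [0.2, -0.1, -1.0]
opening: 0.2
grip_force: 40.0
```

```bash
python3 - <<'E'
from h import *
go([366,188.5,320])
a=snap('side','e5');u,v=map(int,proj(a,[[563,68,30]])[0])
b=snap('wrist','w5');print(proj(b,[[563,68,30]]))
f=b['frame'];x,y=map(int,np.clip(proj(b,[[563,68,30]])[0],[75,75],[565,325]))
c=[a['frame'][v-75:v+75,u-75:u+75],f[y-75:y+75,x-75:x+75]]
cv2.imwrite('pics/c5.png',cv2.resize(np.hstack(c),(800,400),interpolation=cv2.INTER_CUBIC))
E
```

```text
t 25.02 p [572.3  77.1 322.6] yawx 175.81 z [ 0.001  0.001 -1.   ] F [ 0.24 -0.13 -1.03] M [0.03 0.01 0.02] j [ 0.02  0.57 -0.39  1.63  0.25  0.98  1.04] op 0.2 gf 39.998700320393255
slide to [366, 188.5, 320] [213.906  95.992   2.434]
[[309.853 150.94 ]]
```

View pics/c5.png

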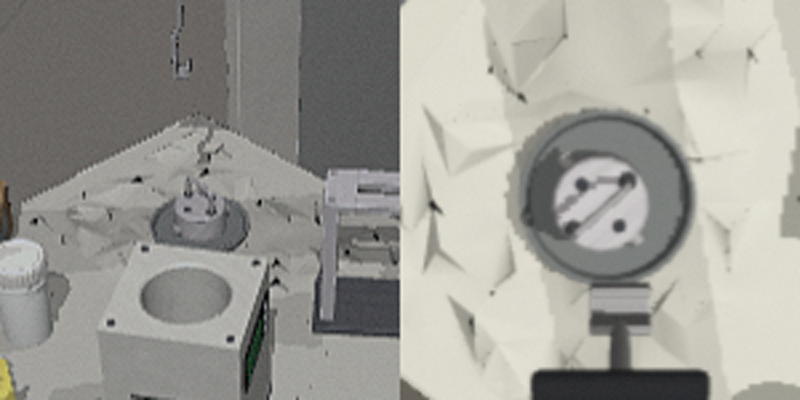

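The insert stands flat inside the dish: disc centre at about (601,202), dish centre at about (610,195) in the wrist half. The hook is free, so I'll return it to the stand.

Emit:
{"op": "drive_tool", "data": {
  "plan": [
    {"slide": [15,6.5,0],"twist": [0,0,0],"gripper": 0},
    {"slide": [33,15,0],"twist": [0,0,0],"gripper": 0},
    {"slide": [40,18,0],"twist": [0,0,0],"gripper": 0},
    {"slide": [40,18,0],"twist": [0,0,0],"gripper": 0},
    {"slide": [40,18,0],"twist": [0,0,0],"gripper": 0},
    {"slide": [30,13.5,0],"twist": [0,0,0],"gripper": 0},
    {"slide": [15.5,7,0],"twist": [0,0,0],"gripper": 0},
    {"slide": [0,0,0],"twist": [0,0,0],"gripper": 0}
  ]
}}

```text
t: 26.12
position: [366.0, 187.9, 321.8]
orientation: [0.0, 0.034, 0.999, 0.0]
contact_force: [0.9, 0.1, -1.9]
opening: 0.201
grip_force: 40.0
```

```bash
python3 - <<'E'
from h import *
go([366.6,188.3,176])
E
```

```text
t 26.12 p [366.  187.9 321.8] yawx 176.15 z [ 0.001  0.    -1.   ] F [ 0.85  0.11 -1.94] M [-0.   -0.03  0.06] j [-0.27  0.35 -0.44  2.08  0.21  0.76  0.67] op 0.201 gf 40.000536646675755
slide to [366.6, 188.3, 176] [ -0.442   0.435 145.814]
```

Emit:
{"op": "drive_tool", "data": {
  "plan": [
    {"slide": [-0.4,0.4,15],"twist": [0,0,0],"gripper": 0},
    {"slide": [0,0,30],"twist": [0,0,0],"gripper": 0},
    {"slide": [0,0,35],"twist": [0,0,0],"gripper": 0},
    {"slide": [0,0,35],"twist": [0,0,0],"gripper": 0},
    {"slide": [0,0,22],"twist": [0,0,0],"gripper": 0},
    {"slide": [0,0,8],"twist": [0,0,0],"gripper": 0},
    {"slide": [0,0,0],"twist": [0,0,0],"gripper": 0}
  ]
}}

```text
t: 27.0
position: [367.4, 187.6, 176.2]
orientation: [0.0, 0.035, 0.999, -0.0]
contact_force: [0.5, -0.1, -1.1]
opening: 0.201
grip_force: 40.0
```

```bash
python3 - <<'E'
from h import *
go([411.4,183.8,175.5])
E
```

```text
t 27.0 p [367.4 187.6 176.2] yawx 175.96 z [ 0. -0. -1.] F [ 0.51 -0.1  -1.14] M [0.05 0.   0.01] j [-0.43  0.61 -0.23  2.27  0.45  0.31  0.44] op 0.201 gf 40.00059940994106
slide to [411.4, 183.8, 175.5] [-44.195  -0.688   0.741]
```

Emit:
{"op": "drive_tool", "data": {
  "plan": [
    {"slide": [-10,0,0],"twist": [0,0,0],"gripper": 0},
    {"slide": [-14,-0.3,0],"twist": [0,0,0],"gripper": 0},
    {"slide": [-12,-0.3,0],"twist": [0,0,0],"gripper": 0},
    {"slide": [-7,0,0],"twist": [0,0,0],"gripper": 0},
    {"slide": [-1.2,0,0],"twist": [0,0,0],"gripper": 0},
    {"slide": [0,0,0],"twist": [0,0,0],"gripper": 0}
  ]
}}

```text
t: 27.75
position: [410.3, 184.1, 176.4]
orientation: [-0.0, 0.035, 0.999, -0.0]
contact_force: [-0.5, -0.3, -2.0]
opening: 0.197
grip_force: 40.0
```

Emit:
{"op": "drive_tool", "data": {
  "plan": [
    {"slide": [0,0,2],"twist": [0,0,0],"gripper": 0},
    {"slide": [0,0,2],"twist": [0,0,0],"gripper": 0},
    {"slide": [0,0,2],"twist": [0,0,0],"gripper": 0},
    {"slide": [0,0,1],"twist": [0,0,0],"gripper": 0},
    {"slide": [0,0,0.5],"twist": [0,0,0],"gripper": 0},
    {"slide": [0,0,0],"twist": [0,0,0],"gripper": 0}
  ]
}}

```text
t: 28.5
position: [410.6, 184.1, 168.9]
orientation: [-0.0, 0.035, 0.999, 0.0]
contact_force: [-0.5, -1.1, -0.8]
opening: 0.2
grip_force: 40.0
```

```bash
python3 - <<'E'
from h import *
go([411.4,183.8,167])
E
```

```text
t 28.5 p [410.6 184.1 168.9] yawx 176.0 z [-0.  0. -1.] F [-0.5  -1.06 -0.8 ] M [-0.02  0.01 -0.04] j [-0.35  0.65 -0.27  2.17  0.45  0.38  0.51] op 0.2 gf 40.000620703631284
slide to [411.4, 183.8, 167] [-0.824 -0.266  1.891]
```

Emit:
{"op": "drive_tool", "data": {
  "plan": [
    {"slide": [-0.5,0,0.8],"twist": [0,0,0],"gripper": 0},
    {"slide": [0,0,0.8],"twist": [0,0,0],"gripper": 0},
    {"slide": [0,0,0.6],"twist": [0,0,0],"gripper": 0},
    {"slide": [0,0,0],"twist": [0,0,0],"gripper": 0}
  ]
}}

```text
t: 29.0
position: [411.1, 184.1, 167.0]
orientation: [0.0, 0.035, 0.999, 0.0]
contact_force: [-0.4, -0.7, 4.3]
opening: 0.205
grip_force: 40.0
```

Emit:
{"op": "drive_tool", "data": {
  "plan": [
    {"slide": [0,0,0.5],"twist": [0,0,0],"gripper": 0},
    {"slide": [0,0,0],"twist": [0,0,0],"gripper": 0}
  ]
}}

```text
t: 29.25
position: [411.2, 184.1, 167.0]
orientation: [0.001, 0.035, 0.999, 0.0]
contact_force: [-1.6, -1.3, 11.4]
opening: 0.201
grip_force: 40.0
```

Emit:
{"op": "drive_tool", "data": {
  "plan": [
    {"slide": [0,0,-0.6],"twist": [0,0,0],"gripper": 0},
    {"slide": [0,0,0],"twist": [0,0,0],"gripper": 0.3},
    {"slide": [0,0,0],"twist": [0,0,0],"gripper": 0.6},
    {"slide": [0,0,0],"twist": [0,0,0],"gripper": 0.9},
    {"slide": [0,0,0],"twist": [0,0,0],"gripper": 0.9},
    {"slide": [0,0,0],"twist": [0,0,0],"gripper": 0.9}
  ]
}}

```text
t: 30.0
position: [411.1, 184.1, 166.8]
orientation: [-0.0, 0.035, 0.999, 0.0]
contact_force: [0.2, -0.6, -0.4]
opening: 0.727
grip_force: 0.0
```

Emit:
{"op": "drive_tool", "data": {
  "plan": [
    {"slide": [0,0,-8],"twist": [0,0,0],"gripper": 0.9},
    {"slide": [0,0,-20],"twist": [0,0,0],"gripper": 0.9},
    {"slide": [0,0,-35],"twist": [0,0,0],"gripper": 0.9},
    {"slide": [0,0,-35],"twist": [0,0,0],"gripper": 0.9},
    {"slide": [-25,0,-25],"twist": [0,0,0],"gripper": 0.9},
    {"slide": [-35,0,-10],"twist": [0,0,0],"gripper": 0.9},
    {"slide": [-20,0,0],"twist": [0,0,0],"gripper": 0.9},
    {"slide": [0,0,0],"twist": [0,0,0],"gripper": 0.9}
  ]
}}

```text
t: 31.0
position: [491.7, 178.0, 300.1]
orientation: [0.0, 0.036, 0.999, 0.0]
contact_force: [-1.1, -0.1, -0.1]
opening: 0.898
grip_force: 0.0
```

```bash
python3 - <<'E'
from h import *
rep()
a=snap('side','e6');b=snap('scene','s6');w=snap('wrist','w6')
x,y=map(int,np.clip(proj(w,[[412,184,140]])[0],[75,75],[565,325]))
c=[a['frame'][120:270,225:425],b['frame'][170:320,250:450],w['frame'][y-75:y+75,x-75:x+75]]
cv2.imwrite('pics/c6.png',cv2.resize(np.hstack(c),(800,218*1),interpolation=cv2.INTER_CUBIC))
E
```

```text
t 31.0 p [491.7 178.  300.1] yawx 175.88 z [ 0.001  0.    -1.   ] F [-1.14 -0.14 -0.08] M [0.07 0.04 0.  ] j [-0.16  0.53 -0.43  1.82  0.29  0.85  0.77] op 0.898 gf 0.0
```

View pics/c6.png

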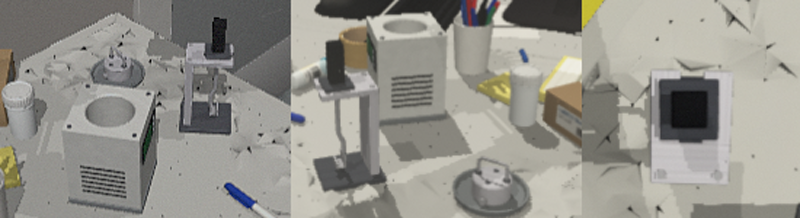

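The tool hangs centred in the fork with its collar at (689,110) in the wrist panel. The insert stands in the dish, and the pot is where it was.

```bash
python3 -c "
from rig import hand_in
print(hand_in())"
```

```text
the job is handed in; nothing more can be done
None
```

The insert came free after about 65° of anticlockwise tool turn and now stands flat in the rest dish. The hook tool hangs back in its fork, the bystanders were left alone, and the job is handed in at about 31 s; no verdict was returned.

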